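Show the stock in the lever bin, then ease its lid shut

TASK

Stock check: with the fingertips, press the red paddle of the ingredient bin's lever all the way down so that the lid stands fully open, and keep it open for three seconds so the overhead camera can see what is left inside. Then let the lever up slowly, easing the lid down until it is shut without ever dropping or slamming, and move clear. Work by the lever alone: do not touch the lid, leave the bin with the blue lever shut, and do not shift or pick up anything else on the table.

Things in the scene. Friction and masses are not known exactly. Their poses are not given: they have to be found in the camera images.
- bin_red: Frosted white ingredient bin with the red lever (the bin to be opened), fixed to the table, 174 x 226 mm, 128 mm high to its flip lid. Origin at the centre of its underside; +z up, its -x side is the front, which faces the robot side; the lid is hinged along the rear top edge (84 mm behind the centre, 124 mm up), and when it opens its front edge swings up and back. A steel arm runs along its -y side.
- red_paddle (a point): Middle of the top of the red plastic paddle on this bin's lever, 36 mm deep, 46 mm wide, centred 163 mm ahead (bin -x) of the bin's centre, 76 mm ahead of the lid's lip. The point is 112 mm above the table with the lever up, 56 mm fully down, moving almost straight down. Axes as the bin's own, tipped about y with the lever (0.15 rad either side of level).
- red_lever (a joint): Turn of the red lever, rad: 0 up (at rest, lid shut), 0.30 fully down against its stop. Pivot 183 mm behind the paddle's centre. A return spring and the lid's weight push it up; pressing takes about 5 to 10 N at the paddle; let go, it flies up and the lid slams.
- bin_red_lid (a joint): Opening angle of the lid of the bin with the red lever, rad: 0 shut, 1.2 fully open with the lever fully down. Linked to the lever: always 4 times the lever's turn. Coming down faster than 2.5 rad/s (the paddle rising at about 0.11 m/s) is slamming.
- bin_blue: Frosted white ingredient bin with the blue lever (the look-alike, to be left shut), fixed to the table, 174 x 226 mm, 128 mm high to its flip lid. Origin at the centre of its underside; +z up, its -x side is the front, which faces the robot side; the lid is hinged along the rear top edge (84 mm behind the centre, 124 mm up), and when it opens its front edge swings up and back. A steel arm runs along its -y side.
- blue_paddle (a point): Middle of the top of the blue plastic paddle on this bin's lever, 36 mm deep, 46 mm wide, centred 163 mm ahead (bin -x) of the bin's centre, 76 mm ahead of the lid's lip. The point is 112 mm above the table with the lever up, 56 mm fully down, moving almost straight down. Axes as the bin's own, tipped about y with the lever (0.15 rad either side of level).
- blue_lever (a joint): Turn of the blue lever, rad: 0 up (at rest, lid shut), 0.30 fully down against its stop. Pivot 183 mm behind the paddle's centre. A return spring and the lid's weight push it up; pressing takes about 5 to 10 N at the paddle; let go, it flies up and the lid slams.
- bin_blue_lid (a joint): Opening angle of the lid of the bin with the blue lever, rad: 0 shut, 1.2 fully open with the lever fully down. Linked to the lever: always 4 times the lever's turn. Coming down faster than 2.5 rad/s (the paddle rising at about 0.11 m/s) is slamming.
- cup_stack: Loose stack of white cups, 54 mm across, 51 mm high, standing in front between the two levers; leave it. Origin: centre of its underside.
- tape_roll: Loose beige tape roll, 104 mm across, 25 mm high, lying at the front left; leave it. Origin: centre of its underside.
- spice_shaker: Loose spice jar with a green cap, 46 mm across, 106 mm high, standing at the right of the bins; leave it. Origin: centre of its underside.
- peeler: Loose black peeler, 170 x 25 x 18 mm, lying at the front right; leave it. Origin: centre of its underside.

How it is judged:
By the outcome, as a careful person would: the job done as asked, in the order asked, and still so for the second after the job is handed in, with the robot touching nothing.
It also fails if it takes over 42 s, if anything falls off the work surface, if the arm or the gripper's body presses on something with over 40 N, if the wrist force passes 120 N, or if a joint passes its speed limit or range.

ROBOT

A 7-joint arm with a two-finger parallel gripper is mounted at the origin on a cart in front of the work surface, level with it; the furniture and walls round the work are solid. World frame = base frame: x ahead of the robot, y to its left, z up, the work surface at z = 0. Lengths are in mm, angles in degrees, forces in N, time in s.
With the tool pointing down it reaches from about 425 to 925 mm from the base axis. Payload 6.8 kg.
Tool frame: the origin (TCP) lies at the very end of the fingers, on their centre line; the grasp point (between the pads) lies 19 mm behind it (bot.tcp_to_grasp is the distance from the TCP to the grasp point, in mm); z points along the fingers, y is the line along which they close (so a half turn about z gives the same grasp; the last joint's range is limited). The gripper opens to 88 mm and grips with 3 to 60 N. Pads are 20 mm wide; open, the fingers measure 115 mm over their backs; the gripper's body (75 mm by 178 mm) begins 61 mm behind the grasp point.
Start: joints at [68.864, 27.33, 1.283, 89.118, -0.659, 63.558, -4.761], TCP at [174.06, -652.189, 222.664] pointing down, gripper open.
Joint ranges: [-169.35, 169.35], [-19.33, 120.38], [-80.79, 83.38], [13.8, 139.57], [-78.32, 258.32], [9.67, 109.79], [-169.56, 169.56]. Speed limits (degrees/s): [136.94, 136.94, 180, 180, 180, 180, 180].

INTERFACE

Orientations are given as a 3x3 rotation matrix whose columns are the frame's x, y, z axes.
In Python, from station import bot gives the robot as it stands. The module is installed in compiled form; this text tells all that it offers.
- The arm moves only by the tool jog_arm, never from a script. Its argument "rows" is a list that holds one entry, the list of rows, each a list of 4 numbers: the shift along the tool's x, y, z in units of 40 mm (1.0 is 40 mm), then the turn about the tool's z in units of 6 degrees (1.0 is 6 degrees). A call has 1 to 8 rows; each row is the pose to reach, as a shift and turn from the pose commanded when the call began, along the tool's axes at that moment; what a row does not reach only later rows make up. A row lasts 1/12 s, in which the tool goes at most 41.7 mm and 7.16 degrees, less where a joint would pass 70% of its speed; a pose out of reach is approached as far as the arm can. A call with a gripper value outside its range is refused whole. "hand" is the opening, from 0 (shut) to 1 (fully open), set as the call begins (left out, the last holds). The fingers move at their own pace and stop on an object; "grip_force" is the grip in N (left out, the last holds). Time passes only in rows, so rows that repeat a pose let the fingers close. It gives the time, the measured TCP pose, the force, the opening and the grip force at its end, in the units of the state.
- bot.get_obs(): the state, without advancing time (a new reading comes with each control period).
- bot.read_camera(name): name is "scene" or "top" or "wrist"; returns (picture, depth): 480x640x3 uint8, blue, green, red; 480x640 float32, mm along the optical axis (not along the pixel's ray), 0 where there is no reading.
- bot.camera_info(name): a dict with "fovy" (degrees; the focal length in pixels is half the picture's height over the tangent of half this angle, whatever the lens; pixels are square), "cx", "cy" (the principal point, pixels), "D" ([k1, k2, p1, p2, k3] as OpenCV has them; the pictures are not rectified), "R" (3x3) and "t" (3): a world point X has camera coordinates R X + t; the wrist camera has in their place "mount" (4x4, takes a point from camera to tool coordinates, whose origin is the TCP and whose axes are the flange's). Camera axes: x right, y down, z forward; pixel columns grow to the right and rows downward; lengths in mm; the calibration is good to about 2 mm. A picture is of the moment at which its call begins: read the wrist's pose just before it. camera_info takes no time and is no camera call.
- bot.job_done(): hands the job in; it is judged then, once.
Trained networks look in the newest picture that a camera, given by its name, has taken for a name from the list of things; names that differ only in an ending like _2 or _b are one class to them, and where a whole thing is asked for, a point or a joint stands for the part that bears it (a point fixed in the world has none). Each returns a list of dicts, best first, with "confidence" (0 to 1); they miss things now and then, are a little off and sometimes report something else, mostly with a low value. They report only what shows in the picture. A call takes as long as a camera call.
- bot.boxes_of(camera, name): "point" ([x, y, z] in mm, in the coordinates of the camera as it stood for that picture, good to about 4 mm: the middle of the surface that is visible of it).
- bot.regions_of(camera, name): "mask" (480x640 bool, what is visible of it).
- bot.mark_of(camera, name): "point" ([x, y, z] in mm, in the coordinates of the camera as it stood for that picture, good to about 4 mm: a listed point, or the origin of a listed thing).
The state is a dict: "time": time; "joints": joint angles; "dq": joint speeds; "joint_torque": joint torques, N m; "tcp_pos": TCP position; "eef_rot": TCP orientation; "force": force on the tool from outside, world axes, zero at the start; "wrist_torque": the same for the moment, N m; "opening": finger opening in mm; "finger_force": force on a finger pad.
Only numpy, scipy, OpenCV 4.12 (cv2) and the standard library are available. Lean on these libraries where they do the work, as an engineer would, in place of code of your own. Each camera call takes 0.05 s, during which the arm holds its last target. There are 200 camera calls.

## Working session

There is one attempt and no reset: what is moved stays moved. The work goes in short steps, Python scripts to look and compute and a tool call to move; the robot and the scene stay as the last step left them, time stands still between calls to the robot, and variables do not carry over. Pictures are saved under pics/ and viewed, at most 10 in all, crops included, and the job is handed in when it is done.

Besides the shell and the picture viewer there is one more tool, called after "Emit:" as name([rows], argument=value, ...), one row to a line, values as JSON. jog_arm: Moves the arm, as the interface text tells. Its arguments: {"type":"object","properties":{"rows":{"type":"array"},"hand":{"type":"number"},"grip_force":{"type":"number"}},"required":["rows"]}

```bash
mkdir -p pics; cat > h.py <<'E'
import numpy as np, cv2
from station import bot
def w(cam,p):
    c=bot.camera_info(cam); R=np.array(c["R"]);t=np.array(c["t"]); return R.T@(np.array(p)-t)
E
python3 - <<'E'
from h import *
o=bot.get_obs(); print(o["time"],o["tcp_pos"],np.round(o["eef_rot"],3),o["force"],o["opening"])
for c in("top","scene"):
    im,d=bot.read_camera(c); cv2.imwrite(f"pics/{c}1.png",im)
    for n in("red_paddle","bin_red","blue_paddle","bin_blue","cup_stack","tape_roll","spice_shaker","peeler"):
        if c=="scene" and n not in("red_paddle","bin_red","cup_stack"): continue
        print(c,n,[(np.round(w(c,r["point"])).tolist(),round(r["confidence"],2)) for r in bot.mark_of(c,n)[:2]])
E
```

```text
0.0 [ 173.84726477 -651.59452757  221.68763547] [[ 0.966  0.258 -0.001]
 [ 0.258 -0.966  0.002]
 [-0.    -0.002 -1.   ]] [ 0.57531031 -1.00552782 -0.61403241] 88.05439324533076
top red_paddle [([455.0, 148.0, 106.0], 0.95)]
top bin_red [([617.0, 162.0, 2.0], 0.93)]
top blue_paddle [([512.0, -259.0, 106.0], 0.9)]
top bin_blue [([676.0, -263.0, -2.0], 0.86)]
top cup_stack [([375.0, -43.0, 1.0], 0.85), ([456.0, 150.0, 108.0], 0.73)]
top tape_roll []
top spice_shaker []
top peeler [([594.0, -505.0, -2.0], 0.64), ([377.0, -402.0, -3.0], 0.6)]
scene red_paddle [([452.0, 149.0, 110.0], 0.67)]
scene bin_red [([617.0, 161.0, 1.0], 0.68), ([678.0, -264.0, -3.0], 0.51)]
scene cup_stack [([372.0, -46.0, -3.0], 0.81)]
```

View pics/top1.png

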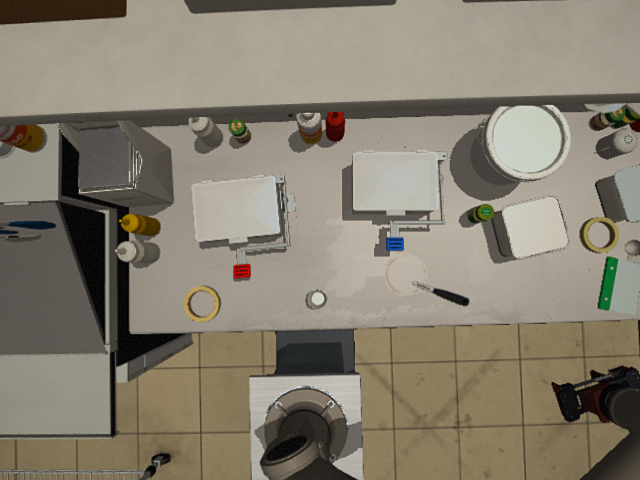

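View pics/scene1.png

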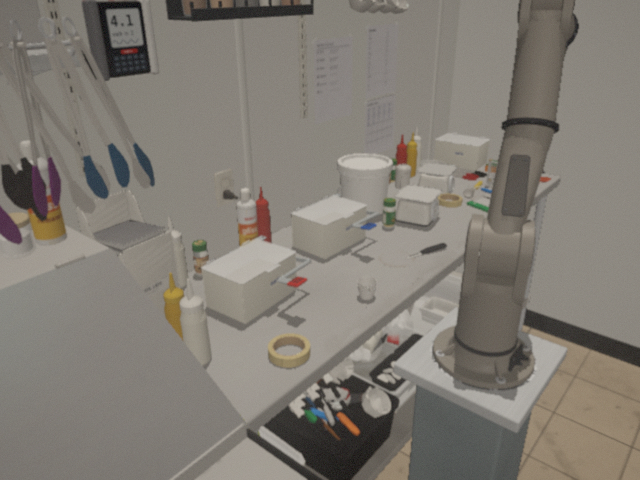

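The top view shows the red paddle at px (242,271) with its bin at (238,210), and the blue one at (396,243). The networks agree with the picture. The path at z≈220 is clear, so I'll swing round there with the fingers shut.

Emit:
jog_arm([
  [[0.5, -0.3, 0, 0], [1.3, -0.8, 0, 0], [2.2, -1.4, 0, 0], [3.1, -2.0, 0, 0], [4.0, -2.5, 0, 0], [4.9, -3.1, 0, 0], [5.8, -3.7, 0, 0], [6.7, -4.3, 0, 0]],
], hand=0)

```text
time: 1.32
tcp_pos: [384.8, -420.9, 223.0]
eef_rot: [[0.966, 0.258, 0.0], [0.258, -0.966, -0.001], [0.0, 0.001, -1.0]]
force: [-0.8, -0.1, -0.1]
opening: 38.2
finger_force: 0.0
```

Emit:
jog_arm([
  [[0.8, -0.6, 0, 0], [1.6, -1.2, 0, 0], [2.1, -2.0, 0, 0], [2.2, -3.0, 0, 0], [2.3, -4.0, 0, 0.3], [2.4, -5.0, 0, 0.8], [2.5, -5.8, 0, 1.3], [2.6, -6.4, 0, 1.7]],
])

```text
time: 1.98
tcp_pos: [417.4, -145.5, 222.9]
eef_rot: [[0.997, 0.082, 0.0], [0.082, -0.997, -0.0], [0.0, 0.0, -1.0]]
force: [0.8, 0.6, 0.4]
opening: 0.7
finger_force: 0.0
```

Emit:
jog_arm([
  [[0.5, -0.6, 0, 0], [1.0, -1.5, 0, 0], [1.4, -2.5, 0, 0], [1.5, -3.5, 0, 0], [1.5, -4.5, 0, 0], [1.5, -5.5, 0, 0], [1.5, -6.5, 0, 0], [1.5, -7.2, 0, 0]],
])

```text
time: 2.65
tcp_pos: [453.5, 147.5, 223.2]
eef_rot: [[0.996, 0.086, 0.001], [0.086, -0.996, 0.001], [0.001, -0.001, -1.0]]
force: [0.9, 0.8, 0.0]
opening: 0.5
finger_force: 0.0
```

```bash
python3 - <<'E'
from h import *
o=bot.get_obs(); R=np.array(o["eef_rot"]);p=np.array(o["tcp_pos"]); M=np.array(bot.camera_info("wrist")["mount"]); print(o["time"],p)
im,d=bot.read_camera("wrist"); cv2.imwrite("pics/wrist1.png",im)
for n in("red_paddle",):
    for r in bot.mark_of("wrist",n)[:2]: print(n,np.round(R@(M[:3,:3]@np.array(r["point"])+M[:3,3])+p,1),r["confidence"])
    for r in bot.regions_of("wrist",n)[:1]:
        m=r["mask"]&(d>0); c=bot.camera_info("wrist"); f=240/np.tan(np.radians(c["fovy"]/2))
        v,u=np.nonzero(m); K=np.array([[f,0,c["cx"]],[0,f,c["cy"]],[0,0,1]])
        xy=cv2.undistortPoints(np.c_[u,v].astype(float)[:,None],K,np.array(c["D"]))[:,0]
        P=np.c_[xy,np.ones(len(xy))]*d[v,u][:,None]; W=(P@M[:3,:3].T+M[:3,3])@R.T+p
        print(len(u),np.round(np.median(W,0),1),np.round(np.percentile(W,[2,98],axis=0),1))
E
```

```text
2.65 [453.45376663 147.45283912 223.19491614]
red_paddle [459.5 150.4 113.7] 0.6
6772 [509.9 136.   99.2] [[441.4  26.   84.6]
 [636.3 170.2 113.4]]
```

View pics/wrist1.png

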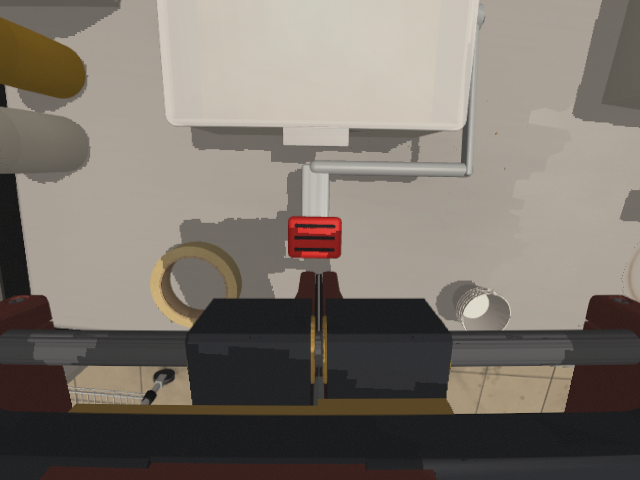

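The wrist view shows the red paddle at px (315,237), just ahead of the closed fingertips and in line with them. The estimates average to about (456,149) with the top at about z=111. I'm going down to just above it.

Emit:
jog_arm([
  [[0.07, -0.03, 0.4, 0], [0.07, -0.03, 0.9, 0], [0.07, -0.03, 1.4, 0], [0.07, -0.03, 1.8, 0], [0.07, -0.03, 2.1, 0], [0.07, -0.03, 2.3, 0], [0.07, -0.03, 2.45, 0], [0.07, -0.03, 2.5, 0]],
])

```text
time: 3.47
tcp_pos: [456.8, 144.0, 122.1]
eef_rot: [[0.997, 0.081, -0.001], [0.081, -0.997, -0.001], [-0.001, 0.001, -1.0]]
force: [-0.6, -0.1, 0.4]
opening: 0.6
finger_force: 0.0
```

Emit:
jog_arm([
  [[0, 0, 0.05, 0], [0, 0, 0.1, 0], [0, 0, 0.15, 0], [0, 0, 0.2, 0], [0, 0, 0.27, 0], [0, 0, 0.34, 0], [0, 0, 0.42, 0], [0, 0, 0.5, 0]],
])

```text
time: 4.13
tcp_pos: [455.7, 145.0, 102.7]
eef_rot: [[0.997, 0.083, -0.002], [0.083, -0.997, -0.001], [-0.002, 0.001, -1.0]]
force: [-5.3, -0.3, 6.7]
opening: 0.6
finger_force: 3.3
```

Emit:
jog_arm([
  [[0, 0, 0.08, 0], [0, 0, 0.16, 0], [0, 0, 0.24, 0], [0, 0, 0.32, 0], [0, 0, 0.4, 0], [0, 0, 0.48, 0], [0, 0, 0.56, 0], [0, 0, 0.64, 0]],
])

```text
time: 4.8
tcp_pos: [454.9, 145.0, 76.7]
eef_rot: [[0.997, 0.083, -0.003], [0.083, -0.997, -0.001], [-0.003, 0.001, -1.0]]
force: [-6.3, -0.0, 6.0]
opening: 0.6
finger_force: 3.7
```

Emit:
jog_arm([
  [[0, 0, 0.08, 0], [0, 0, 0.16, 0], [0, 0, 0.24, 0], [0, 0, 0.31, 0], [0, 0, 0.37, 0], [0, 0, 0.42, 0], [0, 0, 0.46, 0], [0, 0, 0.5, 0]],
])

```text
time: 5.47
tcp_pos: [455.7, 145.0, 57.1]
eef_rot: [[0.997, 0.083, -0.002], [0.083, -0.997, -0.001], [-0.002, 0.001, -1.0]]
force: [-7.5, -0.8, 17.4]
opening: 0.4
finger_force: 9.1
```

Emit:
jog_arm([
  [[0, 0, 0.03, 0], [0, 0, 0.06, 0], [0, 0, 0.06, 0], [0, 0, 0.06, 0], [0, 0, 0.06, 0], [0, 0, 0.06, 0], [0, 0, 0.06, 0], [0, 0, 0.06, 0]],
])

```text
time: 6.13
tcp_pos: [455.9, 145.0, 56.3]
eef_rot: [[0.997, 0.083, -0.001], [0.083, -0.997, -0.002], [-0.001, 0.002, -1.0]]
force: [-11.3, -2.9, 27.2]
opening: 0.7
finger_force: 14.6
```

```bash
python3 - <<'E'
from h import *
o=bot.get_obs(); print(o["tcp_pos"],o["force"])
a,_=bot.read_camera("top"); b,_=bot.read_camera("scene")
cv2.imwrite("pics/open.png",np.hstack([cv2.resize(a[130:330,150:350],(400,400)),cv2.resize(b[180:380,180:380],(400,400))]))
E
```

```text
[455.87557925 145.02767047  56.28939511] [-11.30091162  -2.87311338  27.24589627]
```

View pics/open.png

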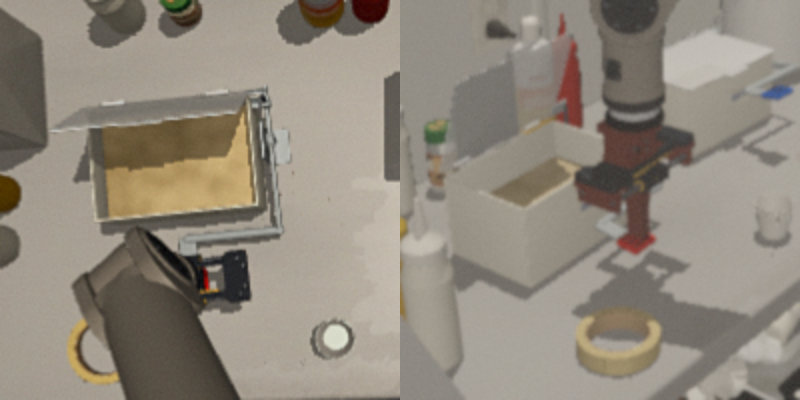

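The lid stands fully open, the contents show, and the fingertips are on the red paddle at its stop (force up to 27 N). Now I'll hold for about 4 s.

Emit:
jog_arm([
  [[0, 0, 0, 0], [0, 0, 0, 0], [0, 0, 0, 0], [0, 0, 0, 0], [0, 0, 0, 0], [0, 0, 0, 0], [0, 0, 0, 0], [0, 0, 0, 0]],
])

```text
time: 6.9
tcp_pos: [455.9, 145.1, 56.3]
eef_rot: [[0.997, 0.083, -0.001], [0.083, -0.997, -0.002], [-0.001, 0.002, -1.0]]
force: [-10.9, -2.2, 28.0]
opening: 0.2
finger_force: 14.6
```

Emit:
jog_arm([
  [[0, 0, 0, 0], [0, 0, 0, 0], [0, 0, 0, 0], [0, 0, 0, 0], [0, 0, 0, 0], [0, 0, 0, 0], [0, 0, 0, 0], [0, 0, 0, 0]],
])

```text
time: 7.57
tcp_pos: [455.9, 145.0, 56.3]
eef_rot: [[0.997, 0.083, -0.001], [0.083, -0.997, -0.002], [-0.001, 0.002, -1.0]]
force: [-11.1, -3.3, 27.6]
opening: 0.3
finger_force: 14.6
```

Emit:
jog_arm([
  [[0, 0, 0, 0], [0, 0, 0, 0], [0, 0, 0, 0], [0, 0, 0, 0], [0, 0, 0, 0], [0, 0, 0, 0], [0, 0, 0, 0], [0, 0, 0, 0]],
])

```text
time: 8.23
tcp_pos: [455.9, 145.1, 56.3]
eef_rot: [[0.997, 0.083, -0.001], [0.083, -0.997, -0.002], [-0.001, 0.002, -1.0]]
force: [-11.0, -2.8, 27.3]
opening: 0.8
finger_force: 14.6
```

Emit:
jog_arm([
  [[0, 0, 0, 0], [0, 0, 0, 0], [0, 0, 0, 0], [0, 0, 0, 0], [0, 0, 0, 0], [0, 0, 0, 0], [0, 0, 0, 0], [0, 0, 0, 0]],
])

```text
time: 8.9
tcp_pos: [455.9, 145.0, 56.3]
eef_rot: [[0.997, 0.083, -0.001], [0.083, -0.997, -0.002], [-0.001, 0.002, -1.0]]
force: [-10.4, -1.5, 27.7]
opening: 0.2
finger_force: 14.6
```

Emit:
jog_arm([
  [[0, 0, 0, 0], [0, 0, 0, 0], [0, 0, 0, 0], [0, 0, 0, 0], [0, 0, 0, 0], [0, 0, 0, 0], [0, 0, 0, 0], [0, 0, 0, 0]],
])

```text
time: 9.57
tcp_pos: [455.9, 145.1, 56.3]
eef_rot: [[0.997, 0.083, -0.001], [0.083, -0.997, -0.002], [-0.001, 0.002, -1.0]]
force: [-11.5, -2.5, 27.3]
opening: 0.5
finger_force: 14.6
```

Emit:
jog_arm([
  [[0, 0, 0, 0], [0, 0, 0, 0], [0, 0, 0, 0], [0, 0, 0, 0], [0, 0, 0, 0], [0, 0, 0, 0], [0, 0, 0, 0], [0, 0, 0, 0]],
])

```text
time: 10.23
tcp_pos: [455.8, 145.0, 56.3]
eef_rot: [[0.997, 0.083, -0.001], [0.083, -0.997, -0.002], [-0.001, 0.002, -1.0]]
force: [-10.8, -2.6, 28.1]
opening: 0.7
finger_force: 14.6
```

Held for over 4 s. Now easing up at about 20 mm/s.

Emit:
jog_arm([
  [[0, 0, -0.03, 0], [0, 0, -0.06, 0], [0, 0, -0.1, 0], [0, 0, -0.14, 0], [0, 0, -0.18, 0], [0, 0, -0.22, 0], [0, 0, -0.26, 0], [0, 0, -0.3, 0]],
])

```text
time: 10.9
tcp_pos: [456.6, 145.0, 66.7]
eef_rot: [[0.997, 0.083, -0.001], [0.083, -0.997, -0.0], [-0.001, 0.0, -1.0]]
force: [-5.1, -0.5, 4.0]
opening: 0.4
finger_force: 2.6
```

Emit:
jog_arm([
  [[0, 0, -0.04, 0], [0, 0, -0.08, 0], [0, 0, -0.12, 0], [0, 0, -0.16, 0], [0, 0, -0.2, 0], [0, 0, -0.24, 0], [0, 0, -0.28, 0], [0, 0, -0.32, 0]],
])

```text
time: 11.57
tcp_pos: [456.9, 145.0, 79.7]
eef_rot: [[0.997, 0.083, 0.0], [0.083, -0.997, -0.0], [0.0, 0.0, -1.0]]
force: [-5.3, -0.5, 5.9]
opening: 0.6
finger_force: 2.7
```

Emit:
jog_arm([
  [[0, 0, -0.04, 0], [0, 0, -0.08, 0], [0, 0, -0.12, 0], [0, 0, -0.16, 0], [0, 0, -0.2, 0], [0, 0, -0.24, 0], [0, 0, -0.28, 0], [0, 0, -0.32, 0]],
])

```text
time: 12.23
tcp_pos: [457.7, 145.0, 92.7]
eef_rot: [[0.997, 0.082, 0.001], [0.082, -0.997, 0.0], [0.001, -0.0, -1.0]]
force: [-2.5, -0.5, 5.5]
opening: 0.6
finger_force: 2.5
```

Emit:
jog_arm([
  [[0, 0, -0.04, 0], [0, 0, -0.08, 0], [0, 0, -0.12, 0], [0, 0, -0.16, 0], [0, 0, -0.2, 0], [0, 0, -0.24, 0], [0, 0, -0.28, 0], [0, 0, -0.32, 0]],
])

```text
time: 12.9
tcp_pos: [459.1, 145.1, 106.0]
eef_rot: [[0.997, 0.082, 0.004], [0.082, -0.997, 0.001], [0.004, -0.001, -1.0]]
force: [3.5, -1.9, 3.7]
opening: 0.3
finger_force: 2.3
```

Emit:
jog_arm([
  [[0, 0, -0.03, 0], [0, 0, -0.06, 0], [0, 0, -0.09, 0], [0, 0, -0.12, 0], [0, 0, -0.15, 0], [0, 0, -0.18, 0], [0, 0, -0.21, 0], [0, 0, -0.24, 0]],
])

```text
time: 13.57
tcp_pos: [455.0, 144.7, 114.0]
eef_rot: [[0.997, 0.083, -0.004], [0.083, -0.997, -0.001], [-0.004, 0.001, -1.0]]
force: [-0.1, 0.1, 0.4]
opening: 0.1
finger_force: 0.0
```

Emit:
jog_arm([
  [[0, 0, -0.1, 0], [0, 0, -0.3, 0], [0, 0, -0.7, 0], [0, 0, -1.2, 0], [0, 0, -1.8, 0], [0, 0, -2.3, 0], [0, 0, -2.7, 0], [0, 0, -3.0, 0]],
])

```text
time: 14.23
tcp_pos: [456.4, 145.1, 236.4]
eef_rot: [[0.997, 0.083, 0.0], [0.083, -0.997, 0.0], [0.0, -0.0, -1.0]]
force: [-0.6, -0.1, -0.5]
opening: 0.4
finger_force: 0.0
```

Emit:
jog_arm([
  [[0, 0.4, 0, 0], [0, 1.0, 0, 0], [0, 1.8, 0, 0], [0, 2.6, 0, 0], [0, 3.2, 0, 0], [0, 3.6, 0, 0], [0, 3.6, 0, 0], [0, 3.6, 0, 0]],
])

```text
time: 14.9
tcp_pos: [468.0, 1.3, 234.7]
eef_rot: [[0.997, 0.081, -0.001], [0.081, -0.997, 0.0], [-0.001, -0.0, -1.0]]
force: [-0.8, 0.5, -0.4]
opening: 0.3
finger_force: 0.0
```

```bash
python3 - <<'E'
from h import *
o=bot.get_obs(); print(o["time"],o["tcp_pos"],o["force"])
a,_=bot.read_camera("top"); b,_=bot.read_camera("scene")
cv2.imwrite("pics/end.png",np.hstack([cv2.resize(a[100:350,150:500],(400,286)),cv2.resize(b[150:400,150:500],(400,286))]))
for n in ("red_paddle","cup_stack"): print(n,[np.round(w("top",r["point"])) for r in bot.mark_of("top",n)[:1]])
E
```

```text
14.9 [468.0460025    1.26785318 234.65379503] [-0.81478339  0.45126748 -0.42380803]
red_paddle [array([456., 145., 109.])]
cup_stack [array([372., -46.,  -2.])]
```

View pics/end.png

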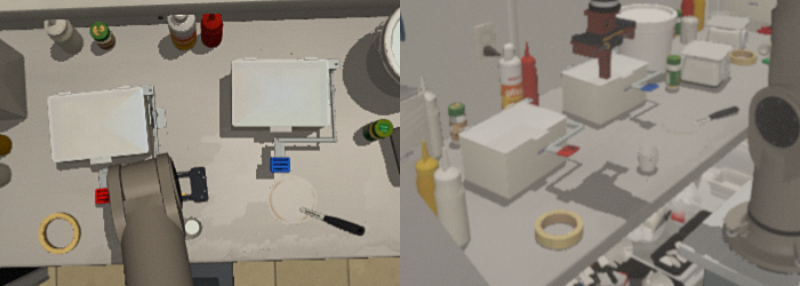

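Both lids are shut, the red paddle (crop px (103,197)) is back up, the loose items are where they were, and the gripper is clear at z≈235.

```bash
python3 -c "
from station import bot
print(bot.job_done())"
```

```text
the job is handed in; nothing more can be done
None
```

The red bin's lid was pressed fully open, held for about 4 s, eased shut at about 20 mm/s, and the arm moved clear; the blue bin stayed shut, nothing else appears moved, and the job is handed in at about 15 s.

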